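Set and close the cam hold-down on a pack of mat boards

TASK

Clamp the pack of mat boards in the cam hold-down: turn the orange wing nut until the red lever starts to bite about halfway through its swing, then flip the lever fully down so that the boards are held firmly without being crushed. Do not force the lever, do not shift the boards or the other things on the bench, and let go at the end.

Things in the scene. Friction and masses are not known exactly. Their poses are not given: they have to be found in the camera images.
- clamp: Cam hold-down screwed to the bench; blue base plate 130 x 350 x 12 mm, origin at the centre of its underside, z up. An aluminium press bar (30 wide, 330 long, 20 thick, top 105 mm up while the lever is open) spans it along the clamp's y. At y +140 a steel fork (48 wide, 26 deep, top 140 up) holds the red lever; at y -140 a guide post, top 136. Mid-bar: wing nut on top, spindle below
- lever_arm: Red cam lever; origin on its pin (125 mm up, level, along the clamp's x), own z along the arm to its end at 95 mm, own x along the pin. 12 mm thick in the direction of swing, 22 wide; red grip from 40 to 95 mm. At joint value q the bar is lowered by 14 sin(a) + sqrt(900 - 196 cos(a)^2) - 27.5 mm, a = q + 0.07: 11.6 mm at half swing, 16.5 at dead centre (1.5), past which it stays shut
- lever (a joint): rad: 0 open, straight up; 1.571 closed at its firm rubber stop, level, pointing along the clamp's +y, away from the nut. Free, it turns with 0.12 N m of friction and stays where left. Once the foot bears on the boards the foot spring (16 N per mm) resists; let go before dead centre it springs back to about where it began to bite. Starts near open
- nut (a joint): Orange wing nut, rad, grows clockwise seen from above (tightens), stop at 5.0; at 0 the wing lies along the clamp's x. Quick thread: each rad lowers the spindle and foot by 4 mm. Turns with 0.4 N m of friction and stays where left. At the start always too loose, by 0.6 to 3.2 rad
- nut_grip (a point): On the nut's upright axis (mid-bar), at half the wing's height, 131 mm above the bench with the lever open; turns with the nut, its x along the wing. The wing is a flat bar 46 mm long, 12 thick, 28 high (14 above and below this point), on a brass hub 32 mm across and 12 high that sits on the press bar
- spindle: Steel spindle under the nut (origin on its axis, at bench height as built) with spring foot and black rubber pad 38 mm across that presses on the boards; goes down with bar and nut. The pad is worn by an unknown amount (0 to 8 mm), so the pose does not tell where it meets the boards: feel it at the lever. The right clamping force is about 78 N
- boards: Loose pack of mat boards, black top sheet, 260 x 200 x 20 mm, about 0.7 kg, lying on the clamp's base plate under the bar; origin at the centre of its underside
- tape_roll: roll of brown packing tape, bystander, 90 mm across, 48 mm high; origin at the centre of its underside
- carton: small cardboard carton, bystander, 100 x 70 x 60 mm; origin at the centre of its underside
- glue_pot: white pot with a blue cap, bystander, 60 mm across, 94 mm high; origin at the centre of its underside

How it is judged (in metres and radians):
At the end, for the whole second after the job is handed in: The lever is fully down (joint above 1.5 rad) and at rest, the foot presses on the boards with 52 to 104 N (about 78 N, which is what a bite at half swing gives), and the boards lie within 15 mm of where they were (value of joint lever above 1.5 rad and contact force between spindle and anything else between 52 and 104 N and velocity of joint lever between -0.1 and 0.1 rad/s and distance of boards from where it was at the start of the episode below 0.015 m); the robot touches nothing.
It fails at once if the foot presses with more than 120 N (boards crushed) (contact force between spindle and anything else above 120 N).
It fails at once if the lever is forced: pushed by the robot with more than 60 N (contact force between lever_arm and anything else above 60 N).
It fails at once if the boards are shifted by more than 15 mm (distance of boards from where it was at the start of the episode above 0.015 m).
It fails at once if a bystander is moved by more than 20 mm (distance of any of tape_roll, carton, glue_pot from where it was at the start of the episode above 0.02 m).
It also fails if it takes over 72 s, if anything falls off the work surface, if the arm or the gripper's body presses on something with over 40 N, if the wrist force passes 120 N, or if a joint passes its speed limit or range.

ROBOT

A 7-joint arm with a two-finger parallel gripper is mounted at the origin on the work surface. World frame = base frame: x ahead of the robot, y to its left, z up, the work surface at z = 0. Lengths are in mm, angles in degrees, forces in N, time in s.
With the tool pointing down it reaches from about 425 to 875 mm from the base axis. Payload 4.7 kg.
Tool frame: the origin (TCP) lies midway between the tips of the shut fingers; the grasp point (between the pads) lies 19 mm behind it (hold_point_z is the distance from the TCP to the grasp point, in mm); z points along the fingers, y is the line along which they close (so a half turn about z gives the same grasp; the last joint's range is limited). The gripper opens to 87 mm and grips with 3 to 60 N. Pads are 19 mm wide; open, the fingers measure 117 mm over their backs; the gripper's body (75 mm by 190 mm) begins 51 mm behind the grasp point.
Start: joints at [77.069, 18.392, -4.016, 83.108, 1.295, 78.541, -3.26], TCP at [154.358, -631.426, 222.587] pointing down, gripper open.
Joint ranges: [-163.93, 163.93], [-17.29, 119.83], [-79.2, 71.16], [3.27, 140.29], [-89.18, 269.18], [5.43, 117.66], [-154.24, 154.24]. Speed limits (degrees/s): [147.25, 147.25, 180, 180, 180, 180, 180].

INTERFACE

Orientations are given as a 3x3 rotation matrix whose columns are the frame's x, y, z axes.
In Python, from rig import state, grab_frame, finish_job, hold_point_z gives the robot as it stands.
- The arm moves only by the shell command python3 -m handwheel 'ROWS' [FORCE]. ROWS is JSON, one flat list of numbers, 7 for each row, row after row: the turn, a rotation vector about the tool's x, y, z in rad, then the shift along the tool's x, y, z in m, then the gripper command: -1 is shut, 1 is fully open, values between are in proportion. A call has exactly 8 rows; each row is the pose to reach, as a shift and turn from the pose commanded when the call began, along the tool's axes at that moment; what a row does not reach only later rows make up. A row lasts 1/10 s, in which the tool goes at most 50 mm and 8.59 degrees, less where a joint would pass 70% of its speed; a pose out of reach is approached as far as the arm can. A call with a gripper value outside its range is refused whole. The fingers move at their own pace and stop on an object; FORCE is the grip in N (left out, the last holds). Time passes only in rows, so rows that repeat a pose let the fingers close, or fill a call up. It gives the time, the measured TCP pose, the force and the opening at its end, in the units of the state.
- state(): the state, without advancing time (a new reading comes with each control period).
- grab_frame(name): name is "scene" or "top" or "wrist"; returns a dict with "pixels" (480x640x3 uint8, red, green, blue), "z_map" (480x640 float32, mm along the optical axis (not along the pixel's ray), 0 where there is no reading), "K" (3x3 intrinsics, pixels), "position" and "orientation" of the camera in the world; the wrist camera has in their place "T_tool_cam" (4x4, takes a point from camera to tool coordinates, whose origin is the TCP and whose axes are the flange's). Camera axes: x right, y down, z forward; pixel columns grow to the right and rows downward; lengths in mm; the calibration is good to about 2 mm. A picture is of the moment at which its call begins: read the wrist's pose just before it.
- finish_job(): hands the job in, once; it reports no verdict.
The state is a dict: "clock": time; "joint_positions": joint angles; "joint_velocities": joint speeds; "effort": joint torques, N m; "ee_pos": TCP position; "ee_rot": TCP orientation; "wrist_force": force on the tool from outside, world axes, zero at the start; "ft_torque": the same for the moment, N m; "grip_width": opening from 0.0 (shut) to 1.0 (fully open).
Only numpy, scipy, OpenCV 4.12 (cv2) and the standard library are available. Lean on these libraries where they do the work, as an engineer would, in place of code of your own. Each camera call takes 0.05 s, during which the arm holds its last target. There are 200 camera calls.

## Working session

There is one attempt and no reset: what is moved stays moved. The work goes in short steps, Python scripts to look and compute and a shell command to move; the robot and the scene stay as the last step left them, time stands still between calls to the robot, and variables do not carry over. Pictures are saved under pics/ and viewed, on a budget of 10 in all, crops included, one or two more only if the job needs it, and the job is handed in when it is done.

```bash
mkdir -p pics; ls
python3 - <<'E'
from rig import *
import cv2,numpy as np
s=state();print({k:np.round(v,3).tolist() for k,v in s.items()},hold_point_z if not callable(hold_point_z) else hold_point_z())
for n in ("scene","top"):
    f=grab_frame(n);cv2.imwrite(f"pics/{n}.png",f["pixels"][:,:,::-1]);np.savez(f"{n}.npz",**f)
    print(n,f["position"],np.round(f["orientation"],3).tolist(),np.array(f["K"]).tolist())
E
```

```text
pics
{'clock': 0.0, 'joint_positions': [77.07, 18.439, -4.017, 83.177, 1.297, 78.54, -3.262], 'joint_velocities': [-0.115, -0.08, -0.015, 0.011, 0.007, 0.001, 0.008], 'effort': [-0.0, -49.129, -0.404, -31.253, -0.064, 0.044, 0.0], 'ee_pos': [154.178, -630.863, 221.437], 'ee_rot': [[0.971, 0.238, -0.001], [0.238, -0.971, 0.002], [-0.0, -0.002, -1.0]], 'wrist_force': [0.166, -0.615, 0.016], 'ft_torque': [-0.089, -0.011, 0.006], 'grip_width': 1.001} 18.700000000000003
scene [1132.39598231 -389.14408694  918.05341677] [[0.571, 0.615, -0.544], [0.821, -0.441, 0.363], [-0.017, -0.654, -0.757]] [[486.3144634084975, 0.0, 317.32874391910366], [0.0, 486.3144634084975, 239.11762842238755], [0.0, 0.0, 1.0]]
top [ 169.15112551  -26.76718668 1807.31311485] [[0.008, -0.975, 0.222], [-1.0, -0.008, 0.003], [-0.001, -0.222, -0.975]] [[613.4117298085823, 0.0, 320.7858674574126], [0.0, 613.4117298085823, 232.24877277832763], [0.0, 0.0, 1.0]]
```

View pics/scene.png

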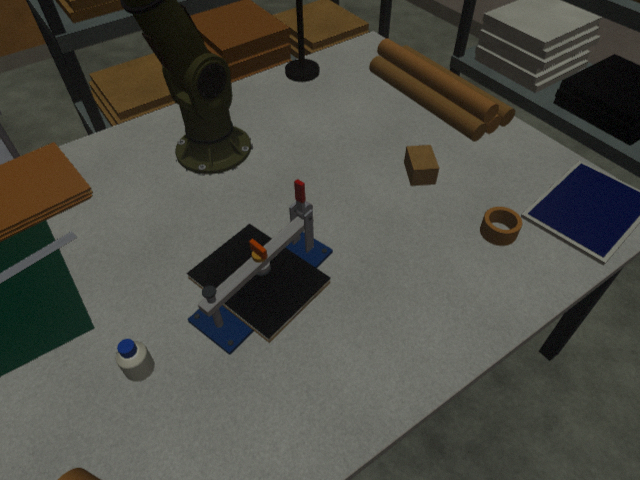

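View pics/top.png

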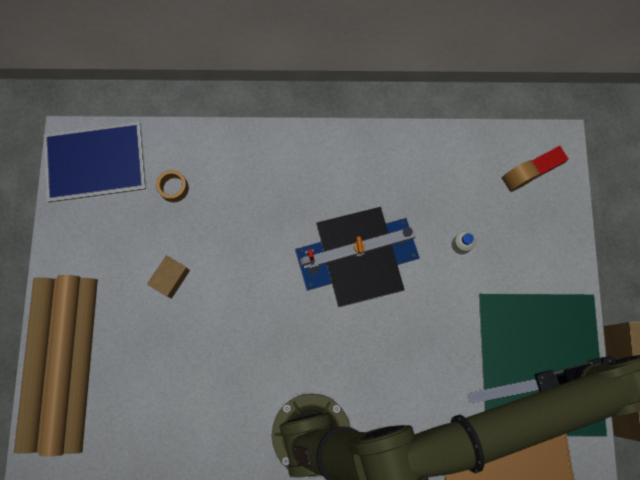

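The scene view shows the red lever upright at (299,190), the wing nut at (258,249) and the guide post at (208,293). In the top view the same three are at (310,255), (360,244) and (408,231). The bystanders are well away from the clamp, with the glue pot nearest at (464,242) in the top view.

```bash
cat > h.py <<'E'
import numpy as np,cv2
from scipy.spatial.transform import Rotation as R
def cloud(f,win=None,T=None):
    z=f["z_map"];K=np.array(f["K"]);v,u=np.mgrid[:480,:640]
    P=np.stack([(u-K[0,2])/K[0,0]*z,(v-K[1,2])/K[1,1]*z,z],-1)
    if T is None: W=P@np.array(f["orientation"]).T+np.array(f["position"])
    else: W=P@T[:3,:3].T+T[:3,3]
    return W
def hsv(f): return cv2.cvtColor(f["pixels"],cv2.COLOR_RGB2HSV).astype(int)
E
python3 - <<'E'
from h import *
for n,wins in (("scene",dict(lever=(285,170,315,210),nut=(240,230,275,275),clamp=(180,170,340,360))),("top",dict(lever=(300,245,320,265),nut=(350,230,368,256),clamp=(285,200,425,310)))):
    f=np.load(n+".npz");W=cloud(f);H=hsv(f)
    for k,(a,b,c,d) in wins.items():
        w=W[b:d,a:c].reshape(-1,3);h=H[b:d,a:c].reshape(-1,3)
        if k=="clamp":
            m=(h[:,2]>0)&(w[:,2]>92)&(w[:,2]<108)
        else:
            m=(h[:,1]>170)&(h[:,2]>100)&((h[:,0]<6)|(h[:,0]>174) if k=="lever" else (h[:,0]>4)&(h[:,0]<22))
        p=w[m]
        if len(p)<4: print(n,k,len(p));continue
        c0=np.median(p,0);q=p[np.linalg.norm((p-c0)[:,:2],axis=1)<(200 if k=="clamp" else 40)]
        U,S,V=np.linalg.svd(q-q.mean(0),full_matrices=False)
        print(n,k,len(q),q.mean(0).round(1),"min",q.min(0).round(),"max",q.max(0).round(),"axis",V[0].round(3), "hz", np.degrees(np.arctan2(V[0,1],V[0,0])).round(1))
E
```

```text
scene lever 18 [476.7   5.8 220. ] min [466.   1. 218.] max [485.  11. 222.] axis [0.971 0.234 0.038] hz 13.5
scene nut 95 [ 517.9 -132.2  136.3] min [ 494. -144.  113.] max [ 539. -122.  148.] axis [0.141 0.344 0.928] hz 67.8
scene clamp 1774 [ 526.4 -144.8  103.3] min [ 458. -291.   92.] max [580.  21. 108.] axis [ 0.284 -0.959 -0.   ] hz -73.5
top lever 27 [475.7   4.5 219.1] min [466.   0. 214.] max [486.  11. 225.] axis [-0.966 -0.247  0.073] hz -165.6
top nut 72 [ 515.3 -129.6  141.4] min [ 494. -139.  108.] max [ 537. -121.  154.] axis [-0.977 -0.144  0.155] hz -171.6
top clamp 786 [ 515.1 -134.4  102.9] min [ 450. -290.   92.] max [576.  24. 108.] axis [-0.287  0.958 -0.001] hz 106.7
```

Lever tip (476,5,220) and nut (516,-131) are 142 mm apart, which fits the 140 mm given. That puts clamp yaw at about 16.4° and the wing at about 8° in world. I'll move above the nut now.

```bash
A='0,0,0.045,0.24,-0.20,-0.055,1'; python3 -m handwheel '[0,0,0.045,0.05,-0.04,-0.011,1, 0,0,0.045,0.08,-0.066,-0.02,1, 0,0,0.045,0.115,-0.096,-0.028,1, 0,0,0.045,0.15,-0.125,-0.035,1, 0,0,0.045,0.185,-0.154,-0.043,1, 0,0,0.045,0.215,-0.18,-0.05,1, 0,0,0.045,0.235,-0.2,-0.055,1, 0,0,0.045,0.235,-0.2,-0.055,1]' 20
python3 -m handwheel '[0,0,0.045,0.04,-0.034,-0.011,1, 0,0,0.045,0.08,-0.066,-0.02,1, 0,0,0.045,0.115,-0.096,-0.028,1, 0,0,0.045,0.15,-0.125,-0.035,1, 0,0,0.045,0.185,-0.154,-0.043,1, 0,0,0.045,0.215,-0.18,-0.05,1, 0,0,0.045,0.225,-0.19,-0.055,1, 0,0,0.045,0.225,-0.19,-0.055,1]'
python3 - <<'E'
from rig import *
from h import *
s=state();f=grab_frame("wrist");cv2.imwrite("pics/w1.png",f["pixels"][:,:,::-1]);np.savez("w1.npz",**f,ee_pos=s["ee_pos"],ee_rot=s["ee_rot"])
print({k:np.round(v,3).tolist() for k,v in s.items()});print(np.round(f["T_tool_cam"],3).tolist(),f["K"])
E
```

```text
clock: 0.9
ee_pos: [338.7, -377.2, 278.5]
ee_rot: [[0.979, 0.202, 0.002], [0.202, -0.979, -0.0], [0.002, 0.0, -1.0]]
wrist_force: [-0.2, 0.6, 0.9]
grip_width: 1.003
clock: 1.7
ee_pos: [520.0, -149.9, 332.7]
ee_rot: [[0.988, 0.153, 0.0], [0.153, -0.988, 0.0], [0.0, -0.0, -1.0]]
wrist_force: [0.0, -0.6, 0.5]
grip_width: 1.0
{'clock': 1.7, 'joint_positions': [43.279, 4.995, -32.058, 87.291, 2.622, 88.454, -69.956], 'joint_velocities': [2.126, -0.675, 3.441, 1.949, 1.245, 0.082, 1.399], 'effort': [-0.908, -32.145, -2.205, -32.225, -0.175, -0.089, -0.23], 'ee_pos': [520.032, -149.911, 332.675], 'ee_rot': [[0.988, 0.153, 0.0], [0.153, -0.988, 0.0], [0.0, -0.0, -1.0]], 'wrist_force': [0.003, -0.593, 0.499], 'ft_torque': [-0.078, 0.018, -0.048], 'grip_width': 1.0}
[[-0.0, -0.964, -0.265, 71.666], [1.0, 0.0, -0.001, -1.066], [0.001, -0.265, 0.964, -161.553], [0.0, 0.0, 0.0, 1.0]] [[404.72102765   0.         325.04206157]
 [  0.         404.72102765 246.06609005]
 [  0.           0.           1.        ]]
```

View pics/w1.png

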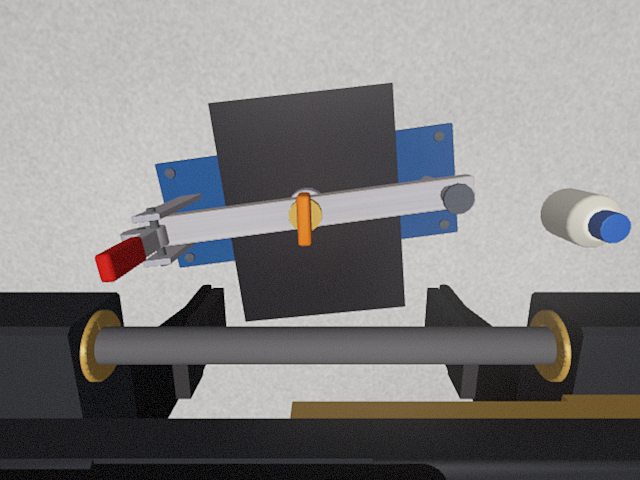

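Run:
```python
from h import *
f=np.load("w1.npz");T=np.eye(4);Rm=f["ee_rot"];T[:3,:3]=Rm;T[:3,3]=f["ee_pos"];T=T@f["T_tool_cam"]
W=cloud(f,T=T);H=hsv(f);z=W[...,2];ok=f["z_map"]>0
def rep(n,m):
    q=W[m]; r=cv2.minAreaRect(q[:,:2].astype(np.float32)); print(n,len(q),q.mean(0).round(1),q.min(0).round(),q.max(0).round(),"rect",np.round(r[0],1),np.round(r[1],1),round(r[2],1))
sat=(H[...,1]>150)&(H[...,2]>70)&ok
rep("wingtop",sat&(H[...,0]>2)&(H[...,0]<22)&(z>141)&(z<150)&(np.hypot(W[...,0]-516,W[...,1]+131)<40))
rep("bar",ok&(z>101)&(z<109)&(np.hypot(W[...,0]-516,W[...,1]+131)<190))
rep("lev",sat&((H[...,0]<8)|(H[...,0]>172))&(z>160))
rep("levtop",sat&((H[...,0]<8)|(H[...,0]>172))&(z>215))
rep("post",ok&(z>131)&(z<141)&(W[...,1]<-220))
rep("fork",ok&(z>136)&(z<144)&(W[...,1]>-40))
```

```text
wingtop 654 [ 515.7 -129.9  143.9] [ 493. -139.  141.] [ 537. -121.  146.] rect [ 515. -130.] [44.3 11.9] 10.2
bar 8040 [ 516.  -131.2  104.3] [ 456. -292.  101.] [575.  31. 109.] rect [ 515.6 -130. ] [ 46.8 329.7] 16.6
lev 1388 [478.    1.4 202.3] [465.  -4. 167.] [487.  12. 222.] rect [475.9   4. ] [21.  12.4] 15.1
levtop 495 [476.5   3.5 218.7] [465.  -4. 215.] [486.  12. 222.] rect [475.8   4.1] [20.7 12.1] 15.2
post 773 [ 554.4 -263.5  135.2] [ 540. -278.  131.] [ 568. -250.  138.] rect [ 554.4 -263.8] [27.3 27.2] 23.7
fork 580 [476.5   5.8 139.7] [449. -15. 136.] [501.  33. 144.] rect [473.   10.9] [48.4 40.8] 15.8
```

The wrist view shows the wing at (305,220) on its brass hub and the lever at (120,258), upright. The fitted sizes match the given ones (wing 44x12, bar 330 long, post 27 across). Clamp yaw is 16.2°, the nut is at (515.3,-130) and the wing is at about 9°. I'll descend.

```bash
python3 -m handwheel '[0,0,0,0.001,-0.02,0.04,1, 0,0,0,0.001,-0.02,0.08,1, 0,0,0,0.001,-0.02,0.12,1, 0,0,0,0.001,-0.02,0.15,1, 0,0,0,0.001,-0.02,0.165,1, 0,0,0,0.001,-0.02,0.17,1, 0,0,0,0.001,-0.02,0.17,1, 0,0,0,0.001,-0.02,0.17,1]'; python3 -c "
from rig import *;print(state())"
```

```text
clock: 2.55
ee_pos: [518.1, -132.3, 164.2]
ee_rot: [[0.989, 0.148, 0.002], [0.148, -0.989, -0.001], [0.002, 0.001, -1.0]]
wrist_force: [0.3, 0.2, 0.7]
grip_width: 0.999
{'clock': 2.55, 'joint_positions': array([ 41.85579431,   8.62936034, -32.93554578, 103.14677563,
         5.03819881,  69.51606116, -74.00049028]), 'joint_velocities': array([-0.16178392, -0.3043683 , -0.30061212, -0.26064081, -0.00488894,
       -0.00606118, -0.09924736]), 'effort': array([ 1.90670067e-01, -3.31214726e+01, -2.20569760e+00, -2.92911994e+01,
       -1.50188373e-02, -3.99558828e-02,  1.99807000e-03]), 'ee_pos': array([ 518.07271735, -132.25685088,  164.15073359]), 'ee_rot': array([[ 0.98891737,  0.14844611,  0.00248728],
       [ 0.1484492 , -0.98891942, -0.00110523],
       [ 0.00229565,  0.00146221, -0.9999963 ]]), 'wrist_force': array([0.30016399, 0.24170015, 0.72118267]), 'ft_torque': array([ 0.03868057, -0.02558943, -0.00405919]), 'grip_width': 0.9992693714456599}
```

```bash
python3 -m handwheel '[0,0,0,-0.002,-0.003,0.02,1, 0,0,0,-0.002,-0.003,0.035,1, 0,0,0,-0.002,-0.003,0.042,1, 0,0,0,-0.002,-0.003,0.042,1, 0,0,0,-0.002,-0.003,0.042,-1, 0,0,0,-0.002,-0.003,0.042,-1, 0,0,0,-0.002,-0.003,0.042,-1, 0,0,0,-0.002,-0.003,0.042,-1]' 55; python3 -c "
from rig import *;print(state()['ft_torque'])"
```

```text
clock: 3.35
ee_pos: [515.0, -128.9, 121.0]
ee_rot: [[0.989, 0.149, 0.001], [0.149, -0.989, -0.0], [0.001, 0.001, -1.0]]
wrist_force: [0.5, 0.3, -0.0]
grip_width: 0.724
[-0.00076441  0.00024426  0.01641466]
```

```bash
python3 -m handwheel '[0,0,0,0,0,0,-1, 0,0,0,0,0,0,-1, 0,0,0,0,0,0,-1, 0,0,0,0,0,0,-1, 0,0,0,0,0,0,-1, 0,0,0,0,0,0,-1, 0,0,0,0,0,0,-1, 0,0,0,0,0,0,-1]'; python3 -c "
from rig import *;s=state();print(s['ft_torque'],s['joint_positions'])"
```

```text
clock: 4.15
ee_pos: [515.0, -131.0, 120.6]
ee_rot: [[0.989, 0.149, 0.001], [0.149, -0.989, -0.003], [0.001, 0.003, -1.0]]
wrist_force: [0.7, -5.4, -1.4]
grip_width: 0.132
[-1.04634349 -0.3534603   0.37771665] [ 41.30166965  10.68815257 -32.8257688  106.3715582    6.56074988
  64.67579382 -75.30678466]
```

The wing is gripped: the opening reads 11.5 mm against its 12 mm thickness. I'll turn it 0.85 rad clockwise.

```bash
python3 -m handwheel '[0,0,0.1,0,0.0015,0,-1, 0,0,0.23,0,0.0015,0,-1, 0,0,0.36,0,0.0015,0,-1, 0,0,0.49,0,0.0015,0,-1, 0,0,0.62,0,0.0015,0,-1, 0,0,0.75,0,0.0015,0,-1, 0,0,0.85,0,0.0015,0,-1, 0,0,0.85,0,0.0015,0,-1]'; python3 -c "
from rig import *;s=state();print(s['ft_torque'],s['joint_positions'])"
```

```text
clock: 4.95
ee_pos: [515.2, -130.3, 120.5]
ee_rot: [[0.765, -0.644, 0.0], [-0.644, -0.765, -0.0], [0.001, -0.0, -1.0]]
wrist_force: [1.4, -2.5, -1.6]
grip_width: 0.133
[-0.141161   -0.31458253  0.02605657] [  37.05922583   10.1896509   -28.0873345   106.45091148    5.30563064
   64.6026402  -123.04116509]
```

```bash
python3 -m handwheel '[0,0,0,0,0,0,1, 0,0,0,0,0,0,1, 0,0,0,0,0,-0.005,1, 0,0,0,0,0,-0.035,1, 0,0,-0.14,0,0,-0.07,0.2, 0,0,-0.28,0,0,-0.1,-1, 0,0,-0.42,0,0,-0.12,-1, 0,0,-0.56,0,0,-0.12,-1]' 20
python3 -m handwheel '[0,0,-0.15,0,0,0,-1, 0,0,-0.29,0,0,0,-1, 0,0,-0.43,0,0,0,-1, 0,0,-0.57,0,0,0,-1, 0,0,-0.71,0,0,0,-1, 0,0,-0.85,0,0,0,-1, 0,0,-0.99,0,0,0,-1, 0,0,-1.1,0,0,0,-1]'
python3 -c "
from rig import *;s=state();print(s['ee_rot'],s['joint_positions'])"
```

```text
clock: 5.75
ee_pos: [516.8, -130.4, 244.7]
ee_rot: [[0.991, -0.133, 0.006], [-0.133, -0.991, -0.002], [0.006, 0.001, -1.0]]
wrist_force: [-0.2, 0.5, 0.3]
grip_width: 0.401
clock: 6.55
ee_pos: [514.9, -130.1, 240.9]
ee_rot: [[0.569, 0.823, 0.0], [0.823, -0.569, 0.0], [0.0, 0.0, -1.0]]
wrist_force: [-0.4, 0.2, -0.4]
grip_width: 0.005
[[ 5.68749029e-01  8.22511110e-01  1.26262519e-04]
 [ 8.22511113e-01 -5.68749038e-01  4.25658102e-05]
 [ 1.06822538e-04  7.96430615e-05 -9.99999991e-01]] [ 42.53940894   5.2073641  -32.99246786  97.47868743   2.8907676
  78.15804193 -25.60133525]
```

```bash
python3 -m handwheel '[0,0,-0.14,0.01,-0.012,0,-1, 0,0,-0.28,0.022,-0.03,0,-1, 0,0,-0.42,0.036,-0.045,0,-1, 0,0,-0.56,0.05,-0.06,0,-1, 0,0,-0.7,0.061,-0.075,0,-1, 0,0,-0.84,0.071,-0.0865,0.01,-1, 0,0,-0.888,0.071,-0.0865,0.03,-1, 0,0,-0.888,0.071,-0.0865,0.043,-1]'
python3 - <<'E'
from rig import *
import numpy as np
s=state();u=np.array([-.279,.960]);w=np.array([.96,.279]);d=s['ee_pos'][:2]-[515.3,-130]
print("s",d@u,"lat",d@w,s['ee_rot'],s['joint_positions'],s['wrist_force'])
E
```

```text
clock: 7.35
ee_pos: [484.3, -22.0, 197.0]
ee_rot: [[-0.275, 0.961, -0.0], [0.961, 0.275, -0.001], [-0.0, -0.0, -1.0]]
wrist_force: [-0.3, -0.6, 0.0]
grip_width: 0.006
s 112.35060329243642 lat 0.40614936314905525 [[-2.75022462e-01  9.61437739e-01 -3.44465196e-04]
 [ 9.61437688e-01  2.75022239e-01 -5.82848643e-04]
 [-4.65637092e-04 -4.91478290e-04 -9.99999771e-01]] [ 38.75996195   0.62136459 -39.17034757 106.69735716   0.44555096
  72.84137209  15.42302163] [-0.34791758 -0.58018408  0.03508757]
```

```bash
python3 -m handwheel '[0,0,0,0.005,0,-0.002,-1, 0,0,0,0.012,0,-0.003,-1, 0,0,0,0.02,0,-0.003,-1, 0,0,0,0.027,0,-0.003,-1, 0,0,0,0.035,0,-0.001,-1, 0,0,0,0.042,0,0.001,-1, 0,0,0,0.049,0,0.004,-1, 0,0,0,0.0555,0,0.007,-1]'
python3 -m handwheel '[0,0,0,0.004,0,0.002,-1, 0,0,0,0.008,0,0.005,-1, 0,0,0,0.012,0,0.009,-1, 0,0,0,0.016,0,0.0125,-1, 0,0,0,0.0195,0,0.0165,-1, 0,0,0,0.0225,0,0.02,-1, 0,0,0,0.026,0,0.0245,-1, 0,0,0,0.0285,0,0.029,-1]'
```

```text
clock: 8.15
ee_pos: [469.6, 31.7, 190.4]
ee_rot: [[-0.274, 0.962, 0.0], [0.962, 0.274, 0.0], [-0.0, 0.0, -1.0]]
wrist_force: [-0.3, -0.6, 0.2]
grip_width: 0.006
clock: 8.95
ee_pos: [461.7, 58.4, 161.1]
ee_rot: [[-0.273, 0.962, -0.0], [0.962, 0.273, -0.0], [-0.0, -0.0, -1.0]]
wrist_force: [0.3, -1.6, 1.3]
grip_width: 0.002
```

```bash
python3 -m handwheel '[0,0,0,-0.01,0,-0.03,-1, 0,0,0,-0.03,0,-0.07,-1, 0,0,0,-0.06,0,-0.1,-1, 0,0,0,-0.085,0,-0.12,-1, 0,0,0,-0.1,0,-0.12,-1, 0,0,0,-0.1,0,-0.12,-1, 0,0,0,-0.1,0,-0.12,-1, 0,0,0,-0.1,0,-0.12,-1]'
cat > lev.py <<'E'
from rig import *
from h import *
import sys
from scipy.optimize import brentq
hh=lambda q:14*np.sin(q+.07)+np.sqrt(900-196*np.cos(q+.07)**2)-27.5
dh=lambda q:(hh(q+1e-4)-hh(q-1e-4))/2e-4
def look(name):
    s=state();f=grab_frame("wrist");cv2.imwrite(f"pics/{name}.png",f["pixels"][:,:,::-1])
    T=np.eye(4);T[:3,:3]=s["ee_rot"];T[:3,3]=s["ee_pos"];T=T@f["T_tool_cam"]
    W=cloud(f,T=T);H=hsv(f);m=(f["z_map"]>0)&(H[...,1]>150)&(H[...,2]>50)&((H[...,0]<8)|(H[...,0]>172))
    u=np.array([-.279,.960]);w=np.array([.96,.279]);d=W[...,:2]-np.array([515.3,-130])
    S=d@u-140;L=d@w;Z=W[...,2]-125;m&=(abs(L)<25)&(np.hypot(S,Z)<110)&(np.hypot(S,Z)>35)
    P=np.c_[S[m],Z[m]]
    o=np.radians(np.arange(-10,110,.5))  # fit: points on the upper face (offset +6) or end
    # direction whose radial+normal coords give max points at normal ~6
    best=max(o,key=lambda q:np.sum(abs(P@[-np.cos(q),np.sin(q)]-6)<1.2))
    n=P@[-np.cos(best),np.sin(best)];r=P@[np.sin(best),np.cos(best)]
    print("q",best.round(3),"n",len(P),"on face",(abs(n-6)<1.2).sum(),"r range",r.min().round(1),r.max().round(1),"normal range",n.min().round(1),n.max().round(1))
    q=best; print("h",hh(q).round(2),"hb if friction-held",(hh(q)-120/dh(q)/16).round(2))
    # wing top
    m=(f["z_map"]>0)&(H[...,1]>150)&(H[...,2]>70)&(H[...,0]>2)&(H[...,0]<22)&(np.hypot(d[...,0],d[...,1])<40)&(W[...,2]>110)
    if m.sum()>30:
        z=np.percentile(W[...,2][m],90);mm=m&(abs(W[...,2]-z)<4);rr=cv2.minAreaRect(W[mm][:,:2].astype(np.float32));print("wing",z.round(1),np.round(rr[0],1),np.round(rr[1],1),round(rr[2],1))
    print(s['clock'],s['joint_positions'].round(1))
look(sys.argv[1])
E
python3 lev.py l1
```

```text
clock: 9.75
ee_pos: [488.3, -36.0, 280.2]
ee_rot: [[-0.276, 0.961, -0.002], [0.961, 0.276, 0.001], [0.002, -0.002, -1.0]]
wrist_force: [-0.1, 0.3, -0.1]
grip_width: 0.007
q 1.178 n 2690 on face 2190 r range 41.3 95.4 normal range -2.0 9.2
h 15.45 hb if friction-held 14.28
9.75 [ 39.8  -1.4 -37.6  98.7  -0.9  82.5  18.3]
```

View pics/l1.png

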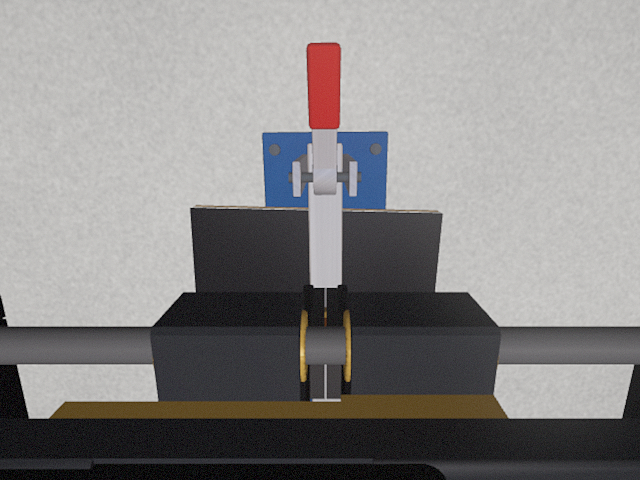

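The lever is at (324,90) in the wrist view, tilted outward, and fitted at q=1.18. It did not spring back, so the bite, if any, is at 14.3 mm or more and the nut is still at least 0.67 rad too loose. I'll go back to the nut, with the lever left at 1.18 as an indicator.

```bash
python3 -m handwheel '[0,0,-0.1,-0.02,0,0,1, 0,0,-0.2,-0.05,0,0,1, 0,0,-0.3,-0.075,0,0,1, 0,0,-0.42,-0.0978,0,0.02,1, 0,0,-0.52,-0.0978,0,0.05,1, 0,0,-0.593,-0.0978,0,0.09,1, 0,0,-0.593,-0.0978,0,0.125,1, 0,0,-0.593,-0.0978,0,0.125,1]' 55
python3 -c "
from rig import *;s=state();print(s['joint_positions'])"
```

```text
clock: 10.6
ee_pos: [512.0, -130.0, 151.5]
ee_rot: [[-0.765, 0.644, -0.01], [0.644, 0.765, 0.004], [0.01, -0.003, -1.0]]
wrist_force: [-0.5, 0.3, -0.2]
grip_width: 0.647
[ 43.08904636   9.23028757 -34.37507187 104.20422035   5.44572253
  68.81843316  56.97798141]
```

```bash
python3 -m handwheel '[0,0,0,0,0,0.02,1, 0,0,0,0,0,0.04,1, 0,0,0,0,0,0.045,1, 0,0,0,0,0,0.045,1, 0,0,0,0,0,0.045,-1, 0,0,0,0,0,0.045,-1, 0,0,0,0,0,0.045,-1, 0,0,0,0,0,0.045,-1]'
python3 -m handwheel '[0,0,0,0,0,0,-1, 0,0,0,0,0,0,-1, 0,0,0,0,0,0,-1, 0,0,0,0,0,0,-1, 0,0,0,0,0,0,-1, 0,0,0,0,0,0,-1, 0,0,0,0,0,0,-1, 0,0,0,0,0,0,-1]'
```

```text
clock: 11.4
ee_pos: [516.2, -132.1, 112.1]
ee_rot: [[-0.764, 0.645, 0.001], [0.645, 0.764, -0.0], [-0.001, 0.0, -1.0]]
wrist_force: [-0.4, -0.6, 0.1]
grip_width: 0.717
clock: 12.2
ee_pos: [516.3, -131.4, 111.6]
ee_rot: [[-0.765, 0.644, 0.001], [0.644, 0.765, 0.0], [-0.0, 0.001, -1.0]]
wrist_force: [1.5, 2.2, -1.1]
grip_width: 0.137
```

```bash
python3 -m handwheel '[0,0,0.1,0.001,0,0,-1, 0,0,0.24,0.001,0,0,-1, 0,0,0.38,0.001,0,0,-1, 0,0,0.52,0.001,0,0,-1, 0,0,0.66,0.001,0,0,-1, 0,0,0.8,0.001,0,0,-1, 0,0,0.92,0.001,0,0,-1, 0,0,0.95,0.001,0,0,-1]'
python3 -m handwheel '[0,0,0,0,0,0,-1, 0,0,0,0,0,0,1, 0,0,0,0,0,0,1, 0,0,0,0,0,-0.003,1, 0,0,0,0,0,-0.04,1, 0,0,0,0,0,-0.08,1, 0,0,0,0,0,-0.12,1, 0,0,0,0,0,-0.12,1]'
python3 lev.py l2
```

```text
clock: 13.0
ee_pos: [515.8, -131.5, 112.1]
ee_rot: [[0.08, 0.997, 0.001], [0.997, -0.08, -0.001], [-0.001, 0.001, -1.0]]
wrist_force: [1.9, -0.7, 1.7]
grip_width: 0.132
clock: 13.8
ee_pos: [518.2, -131.9, 237.6]
ee_rot: [[0.08, 0.997, 0.009], [0.997, -0.08, -0.003], [-0.003, 0.01, -1.0]]
wrist_force: [0.9, 0.8, 0.3]
grip_width: 0.685Traceback (most recent call last):
  File "lev.py", line 25, in <module>
    look(sys.argv[1])
    ~~~~^^^^^^^^^^^^^
  File "lev.py", line 18, in look
    print("q",best.round(3),"n",len(P),"on face",(abs(n-6)<1.2).sum(),"r range",r.min().round(1),r.max().round(1),"normal range",n.min().round(1),n.max().round(1))
                                                                                ~~~~~^^
    return umr_minimum(a, axis, None, out, keepdims, initial, where)
ValueError: zero-size array to reduction operation minimum which has no identity
```

```bash
python3 - <<'E'
s=open('lev.py').read()
s=s.replace('def look(name):\n    s=state();f=grab_frame("wrist")','def look(name,cam="wrist"):\n    s=state();f=grab_frame(cam)')
s=s.replace('T=T@f["T_tool_cam"]\n    W=cloud(f,T=T)','W=cloud(f,T=T@f["T_tool_cam"]) if cam=="wrist" else cloud(f)')
s=s.replace('    o=np','    print(cam,len(P))\n    if len(P)<10: return\n    o=np')
s=s.replace('look(sys.argv[1])','[look(sys.argv[1]+c,c) for c in sys.argv[2:]]')
open('lev.py','w').write(s)
E
python3 lev.py l3 scene top
```

```text
scene 198
q 1.065 n 198 on face 95 r range 42.5 95.2 normal range 0.5 11.1
h 14.6 hb if friction-held 13.71
wing 133.0 [ 517.4 -129.9] [43.5 12.8] 84.0
13.85 [ 38.5   5.1 -28.6  98.1   2.6  77.1   4.8]
top 121
q 1.065 n 121 on face 36 r range 40.1 96.9 normal range -7.2 12.8
h 14.6 hb if friction-held 13.71
13.9 [ 38.5   5.2 -28.6  98.3   2.6  77.1   4.8]
```

Two cameras agree that the lever has sprung back from 1.18 to about 1.07, so the foot now bites at about 13.7 mm. That leaves the nut about 0.5 rad loose. I'll grip again and turn it 0.5.

```bash
python3 -m handwheel '[0,0,0,0,0,0.04,1, 0,0,0,0,0,0.08,1, 0,0,0,0,0,0.11,1, 0,0,0,0,0,0.12,1, 0,0,0,0,0,0.12,1, 0,0,0,0,0,0.12,-1, 0,0,0,0,0,0.12,-1, 0,0,0,0,0,0.12,-1]' 55
python3 -m handwheel '[0,0,0,0,0,0,-1, 0,0,0,0,0,0,-1, 0,0,0,0,0,0,-1, 0,0,0,0,0,0,-1, 0,0,0,0,0,0,-1, 0,0,0,0,0,0,-1, 0,0,0,0,0,0,-1, 0,0,0,0,0,0,-1]'
python3 -m handwheel '[0,0,0.1,0,0,0,-1, 0,0,0.2,0,0,0,-1, 0,0,0.3,0,0,0,-1, 0,0,0.4,0,0,0,-1, 0,0,0.5,0,0,0,-1, 0,0,0.5,0,0,0,-1, 0,0,0.5,0,0,0,-1, 0,0,0.5,0,0,0,-1]'
```

```text
clock: 14.75
ee_pos: [516.2, -131.6, 113.1]
ee_rot: [[0.08, 0.997, 0.003], [0.997, -0.08, -0.001], [-0.001, 0.003, -1.0]]
wrist_force: [-0.1, 0.4, -0.4]
grip_width: 0.809
clock: 15.55
ee_pos: [515.8, -131.4, 111.6]
ee_rot: [[0.079, 0.997, 0.001], [0.997, -0.079, -0.0], [-0.0, 0.001, -1.0]]
wrist_force: [1.8, -0.6, -1.7]
grip_width: 0.135
clock: 16.35
ee_pos: [515.7, -131.3, 113.2]
ee_rot: [[0.548, 0.837, 0.001], [0.837, -0.548, -0.001], [-0.0, 0.001, -1.0]]
wrist_force: [-1.7, 0.7, 7.5]
grip_width: 0.131
```

```bash
python3 -m handwheel '[0,0,0,0,0,0,1, 0,0,0,0,0,0,1, 0,0,0,0,0,-0.003,1, 0,0,0,0,0,-0.04,1, 0,0,-0.14,0,0,-0.085,1, 0,0,-0.28,0,0,-0.13,0, 0,0,-0.42,0.01,-0.01,-0.168,-1, 0,0,-0.56,0.03,-0.03,-0.168,-1]' 20
python3 -m handwheel '[0,0,-0.14,0.005,-0.01,0,-1, 0,0,-0.28,0.015,-0.025,0,-1, 0,0,-0.302,0.03,-0.04,0,-1, 0,0,-0.302,0.04,-0.05,0,-1, 0,0,-0.302,0.04,-0.055,0,-1, 0,0,-0.302,0.04,-0.055,0,-1, 0,0,-0.302,0.04,-0.055,0,-1, 0,0,-0.302,0.04,-0.055,0,-1]'
python3 lev.py l4 wrist scene; python3 -c "
from rig import *
import numpy as np
s=state();u=np.array([-.279,.960]);w=np.array([.96,.279]);d=s['ee_pos'][:2]-[515.3,-130]
print('s',d@u,'lat',d@w,s['ee_pos'],s['ee_rot'])"
```

```text
clock: 17.15
ee_pos: [509.2, -91.9, 285.3]
ee_rot: [[0.019, 1.0, 0.009], [1.0, -0.019, -0.003], [-0.003, 0.009, -1.0]]
wrist_force: [1.0, 0.8, -0.1]
grip_width: 0.399
clock: 17.95
ee_pos: [452.7, -49.3, 279.4]
ee_rot: [[-0.277, 0.961, -0.0], [0.961, 0.277, 0.0], [0.0, 0.0, -1.0]]
wrist_force: [0.3, -0.6, -0.1]
grip_width: 0.003
wrist 2683
q 0.829 n 2683 on face 2103 r range 42.3 95.9 normal range -5.3 7.9
h 12.16 hb if friction-held 11.54
17.95 [ 35.6  -6.4 -29.9 103.1  -3.2  82.5  22.5]
scene 209
q 0.829 n 209 on face 90 r range 43.0 95.4 normal range -0.2 12.0
h 12.16 hb if friction-held 11.54
wing 134.8 [ 517.8 -129.4] [42.2 12.3] 56.6
18.0 [ 35.6  -6.4 -29.9 103.1  -3.3  82.5  22.5]
s 95.18362138580721 lat -37.62809854346176 [452.58573776 -49.07672685 279.33116901] [[-2.77606949e-01  9.60694694e-01 -2.94933280e-04]
 [ 9.60694606e-01  2.77607059e-01  4.42126498e-04]
 [ 5.06624141e-04 -1.60603423e-04 -9.99999859e-01]]
```

The lever has settled at q=0.83 by both cameras, so the bite is at 11.5 mm against the 11.6 wanted. That should give about 79 N. Next I'll close the lever.

```bash
python3 -m handwheel '[0,0,0,0.03,0.015,0,-1, 0,0,0,0.055,0.03,0.01,-1, 0,0,0,0.07,0.0375,0.035,-1, 0,0,0,0.07,0.0375,0.065,-1, 0,0,0,0.07,0.0375,0.085,-1, 0,0,0,0.07,0.0375,0.089,-1, 0,0,0,0.07,0.0375,0.089,-1, 0,0,0,0.07,0.0375,0.089,-1]'
python3 -c "
from rig import *
import numpy as np
s=state();u=np.array([-.279,.960]);w=np.array([.96,.279]);d=s['ee_pos'][:2]-[515.3,-130]
print('s',d@u,'lat',d@w,s['ee_pos'])"
```

```text
clock: 18.85
ee_pos: [469.8, 28.9, 191.7]
ee_rot: [[-0.278, 0.961, 0.002], [0.961, 0.278, 0.0], [-0.0, 0.002, -1.0]]
wrist_force: [-0.0, 0.3, 0.4]
grip_width: 0.006
s 165.24218991035738 lat 0.6058055032085136 [469.75354183  28.89034175 191.69438583]
```

```bash
python3 -m handwheel '[0,0,0,0.006,0,0.003,-1, 0,0,0,0.011,0,0.006,-1, 0,0,0,0.015,0,0.0085,-1, 0,0,0,0.019,0,0.0125,-1, 0,0,0,0.0225,0,0.016,-1, 0,0,0,0.0255,0,0.0195,-1, 0,0,0,0.029,0,0.0245,-1, 0,0,0,0.0316,0,0.029,-1]'
python3 -m handwheel '[0,0,0,0.001,0,0.002,-1, 0,0,0,0.002,0,0.0045,-1, 0,0,0,0.0035,0,0.0075,-1, 0,0,0,0.0046,0,0.01,-1, 0,0,0,0.0055,0,0.013,-1, 0,0,0,0.0065,0,0.016,-1, 0,0,0,0.0072,0,0.0185,-1, 0,0,0,0.0077,0,0.021,-1]'
```

```text
clock: 19.65
ee_pos: [460.4, 59.2, 161.8]
ee_rot: [[-0.278, 0.961, 0.001], [0.961, 0.278, -0.001], [-0.001, 0.001, -1.0]]
wrist_force: [0.2, -1.5, 6.2]
grip_width: 0.007
clock: 20.45
ee_pos: [457.9, 66.8, 140.1]
ee_rot: [[-0.278, 0.961, 0.0], [0.961, 0.278, 0.0], [0.0, 0.0, -1.0]]
wrist_force: [1.2, -0.4, 1.4]
grip_width: 0.01
```

```bash
python3 -m handwheel '[0,0,0,0,0,0.0015,-1, 0,0,0,0,0,0.003,-1, 0,0,0,0,0,0.0045,-1, 0,0,0,0,0,0.006,-1, 0,0,0,0,0,0.007,-1, 0,0,0,0,0,0.008,-1, 0,0,0,0,0,0.0085,-1, 0,0,0,0,0,0.0085,-1]'
```

```text
clock: 21.25
ee_pos: [457.7, 66.6, 131.8]
ee_rot: [[-0.278, 0.961, -0.0], [0.961, 0.278, -0.0], [-0.0, -0.001, -1.0]]
wrist_force: [0.5, -0.2, 0.5]
grip_width: 0.006
```

```bash
python3 -m handwheel '[0,0,0,0,0,0.0005,-1, 0,0,0,0,0,0.001,-1, 0,0,0,0,0,0.0015,-1, 0,0,0,0,0,0.0015,-1, 0,0,0,0,0,0.0015,-1, 0,0,0,0,0,0.0015,-1, 0,0,0,0,0,0.0015,-1, 0,0,0,0,0,0.0015,-1]'
```

```text
clock: 22.05
ee_pos: [457.9, 66.6, 131.6]
ee_rot: [[-0.278, 0.961, -0.0], [0.961, 0.278, -0.001], [-0.001, -0.0, -1.0]]
wrist_force: [-4.2, -0.2, 8.6]
grip_width: 0.004
```

The force rises to 8.6 N with no further travel, so the lever is on its stop. I'll retreat and check.

```bash
python3 -m handwheel '[0,0,0,0,0,-0.03,-1, 0,0,0,-0.02,0,-0.07,-1, 0,0,0,-0.05,0,-0.11,-1, 0,0,0,-0.08,0,-0.15,-1, 0,0,0,-0.1,0,-0.16,-1, 0,0,0,-0.11,0,-0.16,-1, 0,0,0,-0.11,0,-0.16,-1, 0,0,0,-0.11,0,-0.16,-1]'
python3 lev.py l5 wrist scene top
```

```text
clock: 22.85
ee_pos: [487.6, -37.7, 288.9]
ee_rot: [[-0.279, 0.96, -0.003], [0.96, 0.279, 0.001], [0.002, -0.002, -1.0]]
wrist_force: [0.0, 1.1, 0.6]
grip_width: 0.006
wrist 2134
q 1.58 n 2134 on face 1786 r range 42.1 95.4 normal range 1.8 8.7
h 16.44 hb if friction-held 21.08
22.85 [ 34.7  -1.7 -32.3  98.1  -1.   83.5  18.7]
scene 155
q 1.571 n 155 on face 78 r range 40.5 92.6 normal range 1.7 11.8
h 16.45 hb if friction-held 21.68
wing 131.7 [ 517.2 -129.6] [42.3 12.3] 57.0
22.9 [ 34.7  -1.7 -32.4  98.1  -1.   83.5  18.7]
top 121
q 1.562 n 121 on face 32 r range 42.3 92.8 normal range -5.1 16.6
h 16.46 hb if friction-held 22.43
wing 133.1 [ 513.4 -129.6] [42.6 13.3] 57.0
22.95 [ 34.7  -1.7 -32.4  98.1  -0.9  83.5  18.7]
```

View pics/l5scene.png

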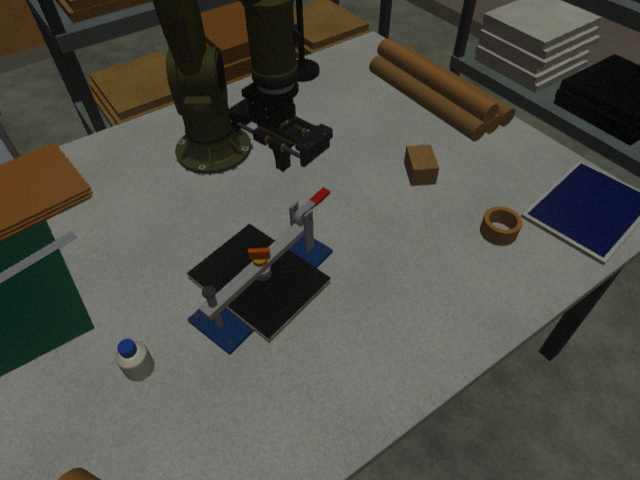

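The lever lies level and outward at (320,197). The boards and bystanders are at the same pixels as at the start, for example the board corner at (268,336) and the pot at (127,347). The gripper is clear of everything, so I'm handing in.

```bash
python3 -c "
from rig import *;print(state()['wrist_force'],finish_job())"
```

```text
the job is handed in; nothing more can be done
[ 0.4566945  -0.07532563 -0.28918201] None
```

I clamped the boards and handed the job in at about 23 s of the 72 s allowed. `finish_job` gave no verdict.

- **Nut:** I tightened it 2.3 rad in three turns. After the last turn the lever sprang back to 0.83 rad in both camera views. Allowing for friction, that puts the bite at about 11.5 mm of bar travel, against 11.6 mm at half swing.
- **Lever:** I pushed it down until it met its stop. The wrist force read 8.6 N at most at the ends of the pushing calls; it wasn't read in between. After letting go, the three cameras put the lever at 1.56 to 1.58 rad.
- **Clamping force:** It should be about 79 N, but that is worked out from the bite position. I could not measure it directly.
- **Boards and bystanders:** They look unmoved when the start and end pictures are compared by eye. I did not measure their shift in millimetres.
- **Robot:** It ended about 150 mm above the lever, touching nothing, with the wrist force near zero.
- **Small disagreement:** In the far cameras the top of the wing read 2 to 4.5 mm higher than the lever angle implies. I put this down to noise in their height readings, because the lever angles agreed.

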